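# Fold away the spark guard on the bell-maker's bench

## Task

Fold the three-leaf spark guard on the bench flat, like a letter: first fold the end leaf in against the middle leaf while the middle leaf is still swung out, then swing the two together in against the leaf that is screwed to the bench. Leave both bells standing where they are and let go of the guard.

Things in the scene. Friction and masses are not known exactly. Their poses are not given: they have to be found in the camera images.
- guard: The spark guard: three upright grey sheet-steel leaves about 100 mm high, hinged on upright pins. This entry is its fixed leaf, screwed to the bench. Origin: on the bench (z = 0) on the axis of the first hinge, which carries the middle leaf. z is up; +x runs along the fixed leaf, away from that hinge; the fixed leaf itself is 200 mm long, 102 mm high, from x = 0 to 200 mm at y = -36 mm, on a 4 mm foot plate, and all the other leaves are on its +y side.
- middle_leaf (a joint): Angle (rad) of the middle leaf about the first hinge, counter-clockwise from above: 0 = folded flat, parallel to the fixed leaf (direction +x of the guard), about 1.6 = standing square to it; stops at 0 and 2.2. The leaf is 180 mm from the first hinge axis to the second hinge axis, which is the axis of the middle post. Stiff hinge (about 0.6 N m of friction, 3 to 4 N at the post); stays where it is left.
- end_leaf (a joint): Angle (rad) of the end leaf relative to the middle leaf about the second hinge (the middle post), counter-clockwise from above: 0 = folded flat against the middle leaf, on the side that faces the fixed leaf, pointing back to the first hinge; grows as it opens; stops at 0 and 2.2. Light hinge (about 0.15 N m, 1 N at its post); stays where it is left. When both angles are 0 the end leaf lies between the other two.
- middle_grip (a point): Centre of the round wooden grip on top of the middle post (on the second hinge axis, where middle and end leaf meet): 18 mm in diameter, upright, from 112 to 158 mm above the bench; this point is at 135 mm. The leaves' top edges are 102 mm above the bench. The grip is part of the middle leaf and turns with it; it may turn between the fingers.
- end_grip (a point): Centre of the equal wooden grip (18 mm diameter, 112 to 158 mm above the bench, this point at 135 mm) on the post at the free end of the end leaf. It lies 141 mm from the second hinge axis: with the end leaf folded (angle 0) it is, in the middle leaf's own directions, 140 mm back from the middle post towards the first hinge and 18 mm to the right (seen from the first hinge, from above), so that fully folded it is at x = 40, y = -18 mm of the guard.
- bell_large: Bystander: brass bell standing mouth down, 84 mm in diameter, 99 mm high with its loop, loose, beyond the free end of the fixed leaf. Origin at the centre of its underside.
- bell_small: Bystander: dark steel bell standing mouth down, 56 mm in diameter, 64 mm high with its loop, loose, beside the first hinge. Origin at the centre of its underside.

How it is judged:
By the outcome, as a careful person would: the job done as asked, in the order asked, and still so for the second after the job is handed in, with the robot touching nothing.
It also fails if it takes over 53 s, if anything falls off the work surface, if the arm or the gripper's body presses on something with over 40 N, if the wrist force passes 120 N, or if a joint passes its speed limit or range.

## Robot

A 7-joint arm with a two-finger parallel gripper is mounted at the origin on the work surface. World frame = base frame: x ahead of the robot, y to its left, z up, the work surface at z = 0. Lengths are in m, angles in rad, forces in N, time in s.
With the tool pointing down it reaches from about 0.4 to 0.85 m from the base axis. Payload 10.4 kg.
Tool frame: the origin (TCP) lies between the finger pads; the fingertips stand 19 mm ahead of it and the grasp point (between the pads) is the TCP; z points along the fingers, y is the direction in which the jaws open and shut (so a half turn about z gives the same grasp; the last joint's range is limited). The gripper opens to 85 mm and grips with 20 to 120 N. Pads are 22 mm wide; open, the fingers measure 114 mm over their backs; the gripper's body (76 mm by 85 mm) begins 54 mm behind the grasp point. The pads swing forward as they close: fully open they stand 13 mm farther back than shut.
Start: joints at [1.145, 0.332, -0.065, 1.46, 0.022, 1.35, -0.088], TCP at [0.245, -0.575, 0.25] pointing down, gripper open.
Joint ranges: [-2.6, 2.6], [-0.5, 2.12], [-1.47, 1.34], [0.16, 2.42], [-1.27, 4.41], [0.06, 2.06], [-2.6, 2.6]. Speed limits (rad/s): [2.22, 2.22, 2.79, 2.79, 3.14, 3.14, 3.14].

## Interface

Orientations are given as a rotation vector (axis times angle).
In Python, from cell import * gives the robot as it stands.
- The arm moves only by the tool servo_tool, never from a script. Its argument "deltas" is a list of rows, each a list of 7 numbers: the shift along the tool's x, y, z as a fraction of full scale, then the turn, a rotation vector about the tool's x, y, z as a fraction of full scale, then the opening, from 0 (shut) to 1 (fully open). In form: [[dx, dy, dz, rx, ry, rz, jaw], ...]. A call has exactly 8 rows; each row is the pose to reach, as a shift and turn from the pose commanded when the call began, along the tool's axes at that moment; what a row does not reach only later rows make up. Full scale, the value 1, is 0.4 m for a shift and 120 degrees for a turn. A row lasts 1/10 s, in which the tool goes at most 50 mm and 8.59 degrees, less where a joint would pass 70% of its speed; a pose out of reach is approached as far as the arm can. A call with a number of a shift or a turn outside -1 to 1 is refused whole. A call with a gripper value outside its range is refused whole. The fingers move at their own pace and stop on an object; "force" is the grip in N (left out, the last holds). Time passes only in rows, so rows that repeat a pose let the fingers close, or fill a call up. It gives the time, the measured TCP pose, the force and the opening at its end, in the units of the state.
- observe(): the state, without advancing time (a new reading comes with each control period).
- grab_frame(name): name is "scene" or "top"; returns a dict with "image" (384x512x3 uint8, red, green, blue), "intrinsics" (3x3 intrinsics, pixels), "distortion" ([k1, k2, p1, p2, k3] as OpenCV has them; the pictures are not rectified), "R" (3x3) and "t" (3): a world point X has camera coordinates R X + t. Camera axes: x right, y down, z forward; pixel columns grow to the right and rows downward; lengths in m; the calibration is good to about 2 mm. A picture is of the moment at which its call begins. There is no depth.
- finish_job(): hands the job in, once; it reports no verdict.
The state is a dict: "time": time; "joint_positions": joint angles; "qvel": joint speeds; "tau": joint torques, N m; "eef_pos": TCP position; "eef_rot": TCP orientation; "contact_force": force on the tool from outside, world axes, zero at the start; "ft_torque": the same for the moment, N m; "finger_gap": finger opening in m.
Only numpy, scipy, OpenCV 4.12 (cv2) and the standard library are available. Lean on these libraries where they do the work, as an engineer would, in place of code of your own. Each camera call takes 0.05 s, during which the arm holds its last target. There are 200 camera calls.

## Working session

There is one attempt and no reset: what is moved stays moved. The work goes in short steps, Python scripts to look and compute and a tool call to move; the robot and the scene stay as the last step left them, time stands still between calls to the robot, and variables do not carry over. Pictures are saved under pics/ and viewed, about 8 in all and at most 12, crops included, and the job is handed in when it is done.

Besides the shell and the picture viewer there is one more tool, called by a JSON object that holds its "fn" and its "kwargs", one argument or row to a line. servo_tool: Moves the arm, as the interface text tells. Shift numbers are shares of 0.4 m and turn numbers shares of 120 degrees, none past 1 either way. Its arguments: {"type":"object","properties":{"deltas":{"type":"array","items":{"type":"array","items":{"type":"number"}}},"force":{"type":"number"}},"required":["deltas"]}

```bash
mkdir -p pics
cat > h.py <<'E'
from cell import *
import numpy as np, cv2, json
def snap(name, fn):
    f=grab_frame(name); cv2.imwrite('pics/'+fn+'.png', f['image'][:,:,::-1])
    np.savez('pics/'+fn+'.npz', **{k:np.array(f[k]) for k in f}); return f
def ray(f,uv,z):
    p=cv2.undistortPoints(np.array([[uv]],float),np.array(f['intrinsics']),np.array(f['distortion']))[0,0]
    R=np.array(f['R']);t=np.array(f['t']).ravel(); c=-R.T@t; d=R.T@np.array([p[0],p[1],1]); s=(z-c[2])/d[2]; return c+s*d
def proj(f,X):
    R=np.array(f['R']);t=np.array(f['t']).ravel()
    return cv2.projectPoints(np.array(X,float).reshape(-1,3),cv2.Rodrigues(R)[0],t,np.array(f['intrinsics']),np.array(f['distortion']))[0].reshape(-1,2)
E
python3 - <<'E'
from h import *
for n in('scene','top'):
    f=snap(n,n+'0'); R=np.array(f['R']);print(n,-R.T@np.array(f['t']).ravel(),R[2])
a=cv2.imread('pics/top0.png');cv2.imwrite('pics/top0b.png',cv2.resize(a,(800,600),interpolation=cv2.INTER_CUBIC))
a=cv2.imread('pics/scene0.png');cv2.imwrite('pics/scene0b.png',cv2.resize(a,(800,600),interpolation=cv2.INTER_CUBIC))
print(observe())
E
```

```text
scene [ 1.06580487 -0.40650853  1.0536316 ] [-0.35551239  0.3768254  -0.85534411]
top [0.5935354  0.00586207 1.06672414] [ 0.06799405  0.02170884 -0.99744952]
{'time': 0.1, 'joint_positions': array([ 1.14541606,  0.33281243, -0.06469825,  1.46081097,  0.02156448,
        1.3498899 , -0.08848956]), 'qvel': array([-1.41131075e-03, -1.88724075e-03,  6.49122805e-05, -4.07415263e-03,
        1.56772868e-03, -4.34722399e-04,  1.03486222e-03]), 'tau': array([ 2.53215527e-03, -6.26742053e+01,  5.00962883e-02, -3.92435431e+01,
        1.64630235e-02,  6.86761719e-03, -4.99687715e-06]), 'eef_pos': array([ 0.24488123, -0.57471375,  0.24961525]), 'eef_rot': array([-3.07691897e+00, -6.28207494e-01,  4.14989721e-04]), 'contact_force': array([ 0.49891079, -0.44298222, -0.32891574]), 'ft_torque': array([-0.0036944 ,  0.02423863,  0.02185713]), 'finger_gap': 0.08497740952168577}
```

View pics/top0b.png

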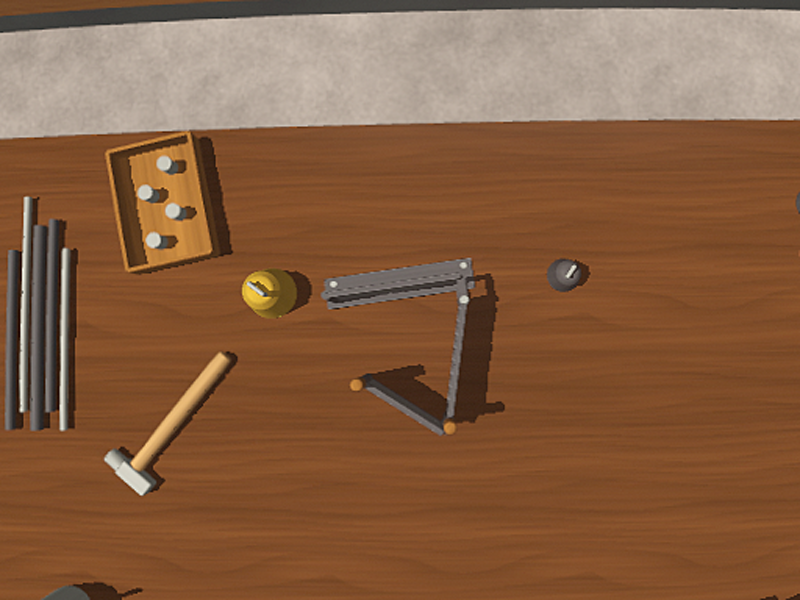

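View pics/scene0b.png

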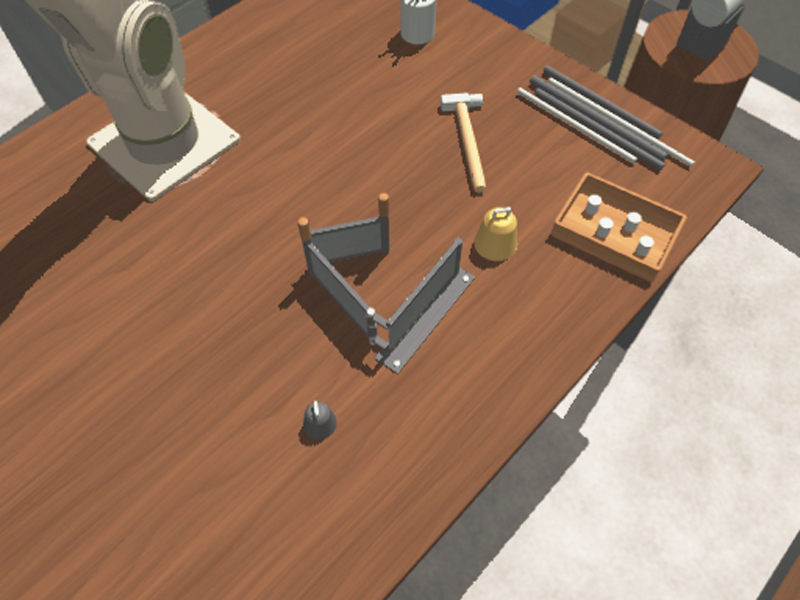

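Top view: middle grip near (450,427), end grip (357,385), first hinge pin (463,299), brass bell (265,292), dark bell (566,274), all in 800×600 pixels. Next I'll enlarge both views to read exact points.

Run:
```python
import cv2
a=cv2.imread('pics/top0.png')[160:290,150:320];cv2.imwrite('pics/c1.png',cv2.resize(a,None,fx=4.6,fy=4.6,interpolation=cv2.INTER_CUBIC))
a=cv2.imread('pics/scene0.png')[115:245,180:335];cv2.imwrite('pics/c2.png',cv2.resize(a,None,fx=4.6,fy=4.6,interpolation=cv2.INTER_CUBIC))
```

```text
(no output)
```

View pics/c1.png

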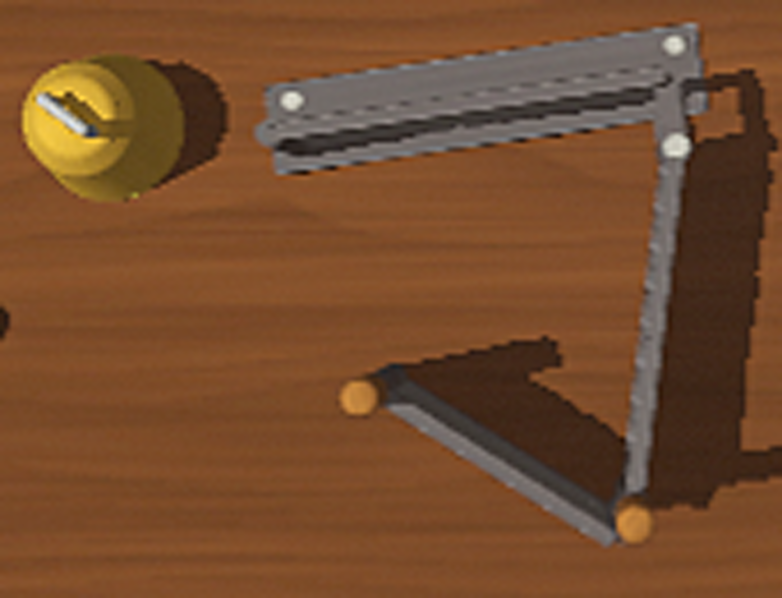

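View pics/c2.png

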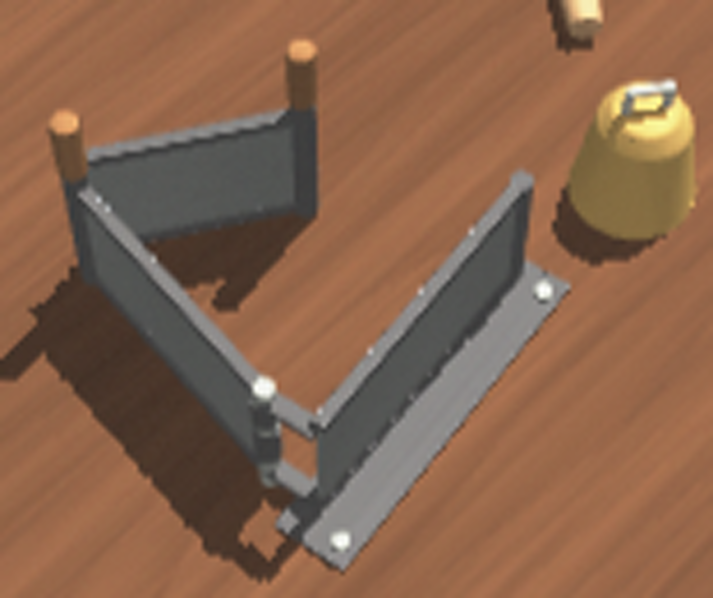

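Crops read: top c1 – middle grip (634,522), end grip (358,397), hinge pin (677,145), screws (291,100) and (675,44). Scene c2 – middle grip (65,121), end grip (301,49), pin (263,387), fixed leaf free end (522,180). Next is a fit of the guard pose and both angles.

```bash
cat > fit.py <<'E'
from h import *
from scipy.optimize import least_squares
T=dict(np.load('pics/top0.npz'));S=dict(np.load('pics/scene0.npz'))
px=lambda u,o:(np.array(u,float)+.5)/4.6-.5+np.array(o)
rz=lambda a:np.array([[np.cos(a),-np.sin(a)],[np.sin(a),np.cos(a)]])
def model(g,th1,th2):
    o=np.array(g[:2]);W=lambda p:o+rz(g[2])@np.array(p)
    m=np.array([.18*np.cos(th1),.18*np.sin(th1)]); e=m+rz(th1)@rz(th2)@np.array([-.14,-.018])
    return W(m),W(e),W
def res(p):
    g=p[:3];m,e,W=model(g,p[3],p[4]);h=W((0,0))
    P=lambda q,z:np.r_[q,z]
    a=proj(T,[P(m,.158),P(e,.158),P(h,p[5])])-px([(634,522),(358,397),(677,145)],(150,160))
    b=proj(S,[P(m,.158),P(e,.158),P(h,p[5]),P(W((.2,-.036)),.102)])-px([(65,121),(301,49),(263,387),(522,180)],(180,115))
    s=np.array([ray(T,px(q,(150,160)),.007)[:2] for q in((291,100),(675,44))]);d=s[0]-s[1]
    da=np.arctan2(d[1],d[0])-g[2]
    return np.r_[a.ravel(),b.ravel(),da*100]
m0=ray(T,px((677,145),(150,160)),.11)
r=least_squares(res,[m0[0],m0[1],1.45,1.6,1.0,.11])
if __name__=='__main__':
    print('g',r.x.round(4));print('res',r.fun.round(2))
    m,e,W=model(r.x[:3],r.x[3],r.x[4]);print('mid',m.round(4),'end',e.round(4))
    for n,q in(('m180',(.18,0)),('e_final',(.04,-.018)),('free',(.2,-.036))):print(n,W(q).round(4))
    me,ee,_=model(r.x[:3],r.x[3],0);print('end folded at th1',ee.round(4))
    print('bellL',ray(T,px((67,113),(150,160)),.097)[:2].round(3),'bellS loop',ray(T,(np.array((571,271))+.5)/1.5625-.5,.062)[:2].round(3))
E
python3 fit.py
```

```text
g [ 0.6495 -0.0363  1.6988  1.3006  1.1458  0.1061]
res [ 0.02  0.35 -0.12  0.13 -0.05  0.05  0.02  0.21  0.17  0.2   0.16 -0.02
 -0.01  0.37 -0.16]
mid [ 0.4713 -0.0108] end [0.5313 0.117 ]
m180 [0.6265 0.1423]
e_final [0.6622 0.0057]
free [0.6597 0.1667]
end folded at th1 [ 0.6124 -0.0128]
bellL [0.672 0.27 ] bellS loop [ 0.692 -0.203]
```

Fit residuals are under 0.4 px. The guard is at (0.6495, -0.0363), yaw 1.70, with angles 1.30 and 1.15. A planner will turn waypoints into tool-axis rows.

```bash
cat > plan.py <<'E'
from fit import *
# cmd = x,y,z,alpha(deg: heading of tool x); rows from waypoints [(x,y,z,alpha,jaw)]
def rows(cmd,wps):
    a=np.radians(cmd[3]);X=np.array([np.cos(a),np.sin(a)]);Y=np.array([np.sin(a),-np.cos(a)])
    for x,y,z,al,j in wps:
        d=np.array([x-cmd[0],y-cmd[1]])
        print([round(float(v),3) for v in (d@X/.4,d@Y/.4,-(z-cmd[2])/.4,0,0,-(al-cmd[3])/120,j)])
def lin(a,b,n=8,j=1,m=8):
    return [tuple(np.array(a)+(np.array(b)-np.array(a))*min(1,(i+1)/n))+(j,) for i in range(m)]
def pose():
    o=observe();R=cv2.Rodrigues(np.array(o['eef_rot']))[0]
    return np.r_[o['eef_pos'],np.degrees(np.arctan2(R[1,0],R[0,0]))],o
E
python3 - <<'E'
from plan import *
p,o=pose();print(p)
c=(.245,-.575,.25,p[3]);mid=(.40,-.23,.25,45)
rows(c,lin(c,mid));print();rows(mid,lin(mid,(.5313,.117,.22,64.9)))
E
```

```text
[ 0.24488123 -0.57471375  0.24961525 23.07871098]
[0.087, -0.08, -0.0, 0.0, 0.0, -0.023, 1.0]
[0.174, -0.16, -0.0, 0.0, 0.0, -0.046, 1.0]
[0.26, -0.241, -0.0, 0.0, 0.0, -0.069, 1.0]
[0.347, -0.321, -0.0, 0.0, 0.0, -0.091, 1.0]
[0.434, -0.401, -0.0, 0.0, 0.0, -0.114, 1.0]
[0.521, -0.481, -0.0, 0.0, 0.0, -0.137, 1.0]
[0.608, -0.561, -0.0, 0.0, 0.0, -0.16, 1.0]
[0.695, -0.642, -0.0, 0.0, 0.0, -0.183, 1.0]

[0.106, -0.048, 0.009, 0.0, 0.0, -0.021, 1.0]
[0.211, -0.095, 0.019, 0.0, 0.0, -0.041, 1.0]
[0.317, -0.143, 0.028, 0.0, 0.0, -0.062, 1.0]
[0.423, -0.191, 0.038, 0.0, 0.0, -0.083, 1.0]
[0.528, -0.238, 0.047, 0.0, 0.0, -0.104, 1.0]
[0.634, -0.286, 0.056, 0.0, 0.0, -0.124, 1.0]
[0.74, -0.334, 0.066, 0.0, 0.0, -0.145, 1.0]
[0.846, -0.381, 0.075, 0.0, 0.0, -0.166, 1.0]
```

{"fn": "servo_tool", "kwargs": {
  "deltas": [
    [0.087,-0.08,0,0,0,-0.023,1],
    [0.174,-0.16,0,0,0,-0.046,1],
    [0.26,-0.24,0,0,0,-0.069,1],
    [0.347,-0.32,0,0,0,-0.091,1],
    [0.434,-0.4,0,0,0,-0.114,1],
    [0.521,-0.48,0,0,0,-0.137,1],
    [0.608,-0.561,0,0,0,-0.16,1],
    [0.695,-0.642,0,0,0,-0.183,1]
  ]
}}

```text
time: 0.9
eef_pos: [0.4003, -0.2279, 0.2502]
eef_rot: [2.901, 1.206, -0.0]
contact_force: [1.0, -0.6, 0.6]
finger_gap: 0.0855
```

{"fn": "servo_tool", "kwargs": {
  "deltas": [
    [0.106,-0.048,0.009,0,0,-0.021,1],
    [0.211,-0.095,0.019,0,0,-0.041,1],
    [0.317,-0.143,0.028,0,0,-0.062,1],
    [0.423,-0.191,0.038,0,0,-0.083,1],
    [0.528,-0.238,0.047,0,0,-0.104,1],
    [0.634,-0.286,0.056,0,0,-0.124,1],
    [0.74,-0.334,0.066,0,0,-0.145,1],
    [0.846,-0.381,0.075,0,0,-0.166,1]
  ]
}}

```text
time: 1.7
eef_pos: [0.5317, 0.119, 0.22]
eef_rot: [2.649, 1.689, -0.0]
contact_force: [-0.3, -0.2, 0.1]
finger_gap: 0.0854
```

Run:
```python
from plan import *
p,o=pose();print(p.round(4),o['joint_positions'].round(2))
b=(.5313,.117,.14,64.9);c=(.5313,.117,.22,64.9)
print('true need:');rows(p,[b+(1,)]);rows(c,[b+(1,)])
# fold arc
g=r.x[:3];th1,th2=r.x[3:5]
W=[]
for k in range(1,17):
    t=th2*(1-k/16);m,e,_=model(g,th1,t);W.append((e[0],e[1],.14,64.9-np.degrees(th2-t),.1))
rows(b,W[:8]);print();rows(W[7][:4],W[8:])
```

```text
[ 0.5317  0.119   0.22   65.0289] [ 0.34  0.25 -0.74  1.69  0.18  1.27 -0.88]
true need:
[-0.005, 0.001, 0.2, 0.0, 0.0, 0.001, 1.0]
[0.0, 0.0, 0.2, 0.0, 0.0, -0.0, 1.0]
[-0.001, 0.025, -0.0, 0.0, 0.0, 0.034, 0.1]
[-0.004, 0.05, -0.0, 0.0, 0.0, 0.068, 0.1]
[-0.008, 0.075, -0.0, 0.0, 0.0, 0.103, 0.1]
[-0.014, 0.1, -0.0, 0.0, 0.0, 0.137, 0.1]
[-0.023, 0.124, -0.0, 0.0, 0.0, 0.171, 0.1]
[-0.032, 0.147, -0.0, 0.0, 0.0, 0.205, 0.1]
[-0.044, 0.17, -0.0, 0.0, 0.0, 0.239, 0.1]
[-0.057, 0.191, -0.0, 0.0, 0.0, 0.274, 0.1]

[-0.001, 0.025, -0.0, 0.0, 0.0, 0.034, 0.1]
[-0.004, 0.05, -0.0, 0.0, 0.0, 0.068, 0.1]
[-0.008, 0.075, -0.0, 0.0, 0.0, 0.103, 0.1]
[-0.014, 0.1, -0.0, 0.0, 0.0, 0.137, 0.1]
[-0.023, 0.124, -0.0, 0.0, 0.0, 0.171, 0.1]
[-0.032, 0.147, -0.0, 0.0, 0.0, 0.205, 0.1]
[-0.044, 0.17, -0.0, 0.0, 0.0, 0.239, 0.1]
[-0.057, 0.191, -0.0, 0.0, 0.0, 0.274, 0.1]
```

{"fn": "servo_tool", "kwargs": {
  "deltas": [
    [0,0,0.07,0,0,0,1],
    [0,0,0.14,0,0,0,1],
    [0,0,0.2,0,0,0,1],
    [0,0,0.2,0,0,0,1],
    [0,0,0.2,0,0,0,0],
    [0,0,0.2,0,0,0,0],
    [0,0,0.2,0,0,0,0],
    [0,0,0.2,0,0,0,0]
  ],
  "force": 30
}}

```text
time: 2.5
eef_pos: [0.5318, 0.1174, 0.1412]
eef_rot: [2.65, 1.686, 0.002]
contact_force: [-0.0, -0.5, -0.4]
finger_gap: 0.0282
```

Run:
```python
from plan import *
p,o=pose();print(p.round(4),o['finger_gap'],o['contact_force'])
f=snap('scene','s1');a=f['image'][80:260,150:350,::-1];cv2.imwrite('pics/s1c.png',cv2.resize(a,None,fx=3,fy=3,interpolation=cv2.INTER_CUBIC))
```

```text
[ 0.5318  0.1174  0.1412 64.9471] 0.028225457111266096 [-0.04617666 -0.49746482 -0.35755309]
```

View pics/s1c.png

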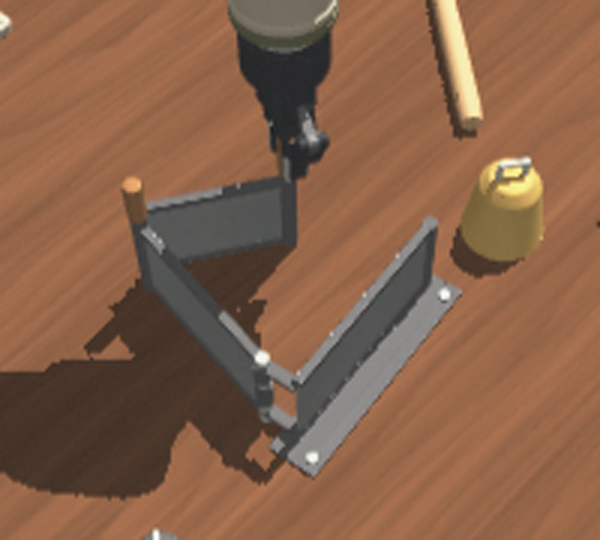

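The fingers straddle the end grip at about (288,160) in this crop, and the guard hasn't moved. They were still closing, at 28 mm.

{"fn": "servo_tool", "kwargs": {
  "deltas": [
    [0,0,0,0,0,0,0],
    [0,0,0,0,0,0,0],
    [0,0,0,0,0,0,0],
    [0,0,0,0,0,0,0],
    [-0.001,0.025,0,0,0,0.034,0],
    [-0.004,0.05,0,0,0,0.068,0],
    [-0.008,0.075,0,0,0,0.103,0],
    [-0.014,0.1,0,0,0,0.137,0]
  ]
}}

```text
time: 3.35
eef_pos: [0.5658, 0.0952, 0.141]
eef_rot: [2.865, 1.286, 0.001]
contact_force: [-2.7, -2.4, 8.2]
finger_gap: 0.0171
```

Run:
```python
from plan import *
p,o=pose();print(p.round(4),o['finger_gap'],o['contact_force'])
g=r.x[:3];th1,th2=r.x[3:5]
m,e,_=model(g,th1,th2);print('r',np.hypot(*(p[:2]-m)), 'ang',np.degrees(np.arctan2(*(p[:2]-m)[::-1])))
W=[]
for k in range(4,17):
    t=th2*(1-k/16);m,e,_=model(g,th1,t);W.append((e[0],e[1],.14,64.9-np.degrees(th2-t),0))
# extra overpress 
rows(W[0][:4],W[1:9]);print();rows(W[8][:4],W[9:])
for ov in(.02,.04,.06):
    m,e,_=model(g,th1,-ov);rows(W[8][:4],[(e[0],e[1],.14,64.9-np.degrees(th2),0)])
```

```text
[ 0.5658  0.0952  0.141  48.3566] 0.017098187766852502 [-2.67835372 -2.42742318  8.24573509]
r 0.14197544925515015 ang 48.24995746790991
[-0.001, 0.025, -0.0, 0.0, 0.0, 0.034, 0.0]
[-0.004, 0.05, -0.0, 0.0, 0.0, 0.068, 0.0]
[-0.008, 0.075, -0.0, 0.0, 0.0, 0.103, 0.0]
[-0.014, 0.1, -0.0, 0.0, 0.0, 0.137, 0.0]
[-0.023, 0.124, -0.0, 0.0, 0.0, 0.171, 0.0]
[-0.032, 0.147, -0.0, 0.0, 0.0, 0.205, 0.0]
[-0.044, 0.17, -0.0, 0.0, 0.0, 0.239, 0.0]
[-0.057, 0.191, -0.0, 0.0, 0.0, 0.274, 0.0]

[-0.001, 0.025, -0.0, 0.0, 0.0, 0.034, 0.0]
[-0.004, 0.05, -0.0, 0.0, 0.0, 0.068, 0.0]
[-0.008, 0.075, -0.0, 0.0, 0.0, 0.103, 0.0]
[-0.014, 0.1, -0.0, 0.0, 0.0, 0.137, 0.0]
[-0.017, 0.106, -0.0, 0.0, 0.0, 0.137, 0.0]
[-0.019, 0.113, -0.0, 0.0, 0.0, 0.137, 0.0]
[-0.021, 0.12, -0.0, 0.0, 0.0, 0.137, 0.0]
```

Gripped (17 mm gap), on the arc, with low forces. I'll continue.

{"fn": "servo_tool", "kwargs": {
  "deltas": [
    [-0.001,0.025,0,0,0,0.034,0],
    [-0.004,0.05,0,0,0,0.068,0],
    [-0.008,0.075,0,0,0,0.103,0],
    [-0.014,0.1,0,0,0,0.137,0],
    [-0.023,0.124,0,0,0,0.171,0],
    [-0.032,0.147,0,0,0,0.205,0],
    [-0.044,0.17,0,0,0,0.239,0],
    [-0.057,0.191,0,0,0,0.274,0]
  ]
}}

```text
time: 4.15
eef_pos: [0.6081, 0.0274, 0.1411]
eef_rot: [3.113, 0.423, 0.002]
contact_force: [0.1, -0.5, 4.0]
finger_gap: 0.0172
```

{"fn": "servo_tool", "kwargs": {
  "deltas": [
    [-0.001,0.025,0,0,0,0.034,0],
    [-0.004,0.05,0,0,0,0.068,0],
    [-0.008,0.075,0,0,0,0.103,0],
    [-0.014,0.1,0,0,0,0.137,0],
    [-0.014,0.1,0,0,0,0.137,0],
    [-0.014,0.1,0,0,0,0.137,0],
    [-0.014,0.1,0,0,0,0.137,0],
    [-0.014,0.1,0,0,0,0.137,0]
  ]
}}

```text
time: 4.95
eef_pos: [0.6133, -0.0129, 0.1411]
eef_rot: [3.141, -0.022, 0.002]
contact_force: [-0.3, -1.2, 5.6]
finger_gap: 0.0171
```

Run:
```python
from plan import *
p,o=pose();print(p.round(4),o['finger_gap'],o['contact_force'],o['joint_positions'].round(2))
f=snap('top','t2');a=f['image'][140:300,160:330,::-1];cv2.imwrite('pics/t2c.png',cv2.resize(a,None,fx=3.5,fy=3.5,interpolation=cv2.INTER_CUBIC))
```

```text
[ 0.6133 -0.0129  0.1411 -0.8039] 0.017092555800516454 [-0.2782714  -1.19871441  5.5575228 ] [ 0.3   0.42 -0.45  1.61  0.2   1.15 -1.78]
```

View pics/t2c.png

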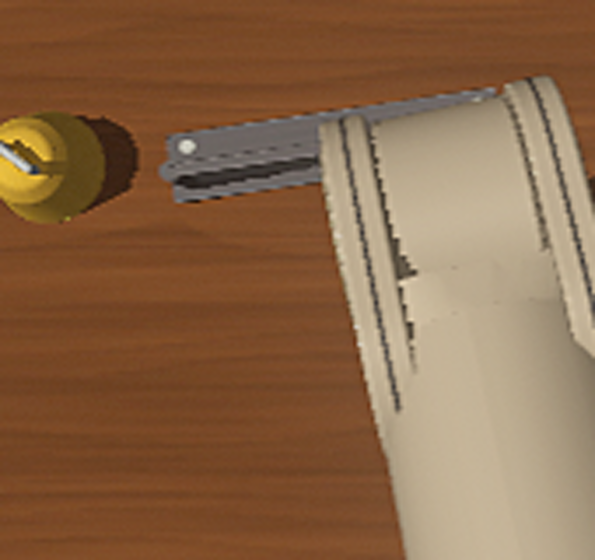

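The top view is hidden by the arm, but the force is only about 1 N, so the stop hasn't been reached firmly. I'll nudge gently towards it.

{"fn": "servo_tool", "kwargs": {
  "deltas": [
    [0,0.001,0,0,0,0,0],
    [0,0.002,0,0,0,0,0],
    [0,0.003,0,0,0,0,0],
    [0,0.004,0,0,0,0,0],
    [0,0.004,0,0,0,0,0],
    [0,0.004,0,0,0,0,0],
    [0,0.004,0,0,0,0,0],
    [0,0.004,0,0,0,0,0]
  ]
}}

```text
time: 5.8
eef_pos: [0.6133, -0.0134, 0.1411]
eef_rot: [-3.141, 0.021, -0.002]
contact_force: [0.9, 1.4, 5.4]
finger_gap: 0.017
```

{"fn": "servo_tool", "kwargs": {
  "deltas": [
    [0,0.001,0,0,0,0,0],
    [0,0.002,0,0,0,0,0],
    [0,0.003,0,0,0,0,0],
    [0,0.004,0,0,0,0,0],
    [0,0.005,0,0,0,0,0],
    [0,0.005,0,0,0,0,0],
    [0,0.005,0,0,0,0,0],
    [0,0.005,0,0,0,0,0]
  ]
}}

```text
time: 6.6
eef_pos: [0.6133, -0.0135, 0.1411]
eef_rot: [-3.139, 0.018, -0.003]
contact_force: [0.2, 7.6, 4.9]
finger_gap: 0.0174
```

The force rose to 7.6 N with no motion, so the end leaf is on its stop. Next: release, rise and look from both cameras.

{"fn": "servo_tool", "kwargs": {
  "deltas": [
    [0,0,0,0,0,0,1],
    [0,0,0,0,0,0,1],
    [0,0,0,0,0,0,1],
    [0,0,0,0,0,0,1],
    [0,0,0,0,0,0,1],
    [0,0,-0.07,0,0,0,1],
    [0,0,-0.14,0,0,0,1],
    [0,0,-0.2,0,0,0,1]
  ]
}}

```text
time: 7.4
eef_pos: [0.6128, -0.016, 0.2217]
eef_rot: [3.141, -0.022, 0.001]
contact_force: [0.5, 0.5, 0.1]
finger_gap: 0.0852
```

Run:
```python
from plan import *
p,o=pose();print(p.round(4),o['finger_gap'],o['contact_force'])
c=(.6124,-.0164,.22,-.8)
a=(.545,-.012,.22,58);b=(.48,-.0108,.22,116);d=(.4713,-.0108,.22,171.9)
for s,e in((c,a),(a,b),(b,d)):rows(s,lin(s,e,7));print()
```

```text
[ 0.6128 -0.016   0.2217 -0.8041] 0.085154281635348 [0.4802981  0.49155402 0.08540006]
[-0.024, -0.001, -0.0, 0.0, 0.0, -0.07, 1.0]
[-0.048, -0.002, -0.0, 0.0, 0.0, -0.14, 1.0]
[-0.072, -0.004, -0.0, 0.0, 0.0, -0.21, 1.0]
[-0.096, -0.005, -0.0, 0.0, 0.0, -0.28, 1.0]
[-0.12, -0.006, -0.0, 0.0, 0.0, -0.35, 1.0]
[-0.145, -0.007, -0.0, 0.0, 0.0, -0.42, 1.0]
[-0.169, -0.009, -0.0, 0.0, 0.0, -0.49, 1.0]
[-0.169, -0.009, -0.0, 0.0, 0.0, -0.49, 1.0]

[-0.012, -0.02, -0.0, 0.0, 0.0, -0.069, 1.0]
[-0.024, -0.04, -0.0, 0.0, 0.0, -0.138, 1.0]
[-0.036, -0.06, -0.0, 0.0, 0.0, -0.207, 1.0]
[-0.048, -0.08, -0.0, 0.0, 0.0, -0.276, 1.0]
[-0.06, -0.1, -0.0, 0.0, 0.0, -0.345, 1.0]
[-0.072, -0.119, -0.0, 0.0, 0.0, -0.414, 1.0]
[-0.084, -0.139, -0.0, 0.0, 0.0, -0.483, 1.0]
[-0.084, -0.139, -0.0, 0.0, 0.0, -0.483, 1.0]

[0.001, -0.003, -0.0, 0.0, 0.0, -0.067, 1.0]
[0.003, -0.006, -0.0, 0.0, 0.0, -0.133, 1.0]
[0.004, -0.008, -0.0, 0.0, 0.0, -0.2, 1.0]
[0.005, -0.011, -0.0, 0.0, 0.0, -0.266, 1.0]
[0.007, -0.014, -0.0, 0.0, 0.0, -0.333, 1.0]
[0.008, -0.017, -0.0, 0.0, 0.0, -0.399, 1.0]
[0.01, -0.02, -0.0, 0.0, 0.0, -0.466, 1.0]
[0.01, -0.02, -0.0, 0.0, 0.0, -0.466, 1.0]
```

{"fn": "servo_tool", "kwargs": {
  "deltas": [
    [-0.024,-0.001,0,0,0,-0.07,1],
    [-0.048,-0.002,0,0,0,-0.14,1],
    [-0.072,-0.004,0,0,0,-0.21,1],
    [-0.096,-0.005,0,0,0,-0.28,1],
    [-0.12,-0.006,0,0,0,-0.35,1],
    [-0.145,-0.007,0,0,0,-0.42,1],
    [-0.169,-0.009,0,0,0,-0.49,1],
    [-0.169,-0.009,0,0,0,-0.49,1]
  ]
}}

```text
time: 8.2
eef_pos: [0.5445, -0.0115, 0.2204]
eef_rot: [2.745, 1.526, -0.001]
contact_force: [1.0, 0.1, 0.5]
finger_gap: 0.0852
```

{"fn": "servo_tool", "kwargs": {
  "deltas": [
    [-0.012,-0.02,0,0,0,-0.069,1],
    [-0.024,-0.04,0,0,0,-0.138,1],
    [-0.036,-0.06,0,0,0,-0.207,1],
    [-0.048,-0.08,0,0,0,-0.276,1],
    [-0.06,-0.1,0,0,0,-0.345,1],
    [-0.072,-0.119,0,0,0,-0.414,1],
    [-0.084,-0.139,0,0,0,-0.483,1],
    [-0.084,-0.139,0,0,0,-0.483,1]
  ]
}}

```text
time: 9.0
eef_pos: [0.48, -0.0106, 0.2205]
eef_rot: [1.668, 2.662, -0.001]
contact_force: [1.0, 0.7, 0.2]
finger_gap: 0.0853
```

{"fn": "servo_tool", "kwargs": {
  "deltas": [
    [0.001,-0.003,0,0,0,-0.067,1],
    [0.003,-0.006,0,0,0,-0.133,1],
    [0.004,-0.008,0,0,0,-0.2,1],
    [0.005,-0.011,0,0,0,-0.266,1],
    [0.007,-0.014,0,0,0,-0.333,1],
    [0.008,-0.017,0,0,0,-0.399,1],
    [0.01,-0.02,0,0,0,-0.466,1],
    [0.01,-0.02,0,0,0,-0.466,1]
  ]
}}

```text
time: 9.8
eef_pos: [0.4718, -0.0104, 0.2204]
eef_rot: [0.23, 3.133, 0.0]
contact_force: [-0.1, 0.4, 0.4]
finger_gap: 0.0853
```

Run:
```python
from plan import *
p,o=pose();print(p.round(4),o['joint_positions'].round(2))
f=snap('scene','s3');a=f['image'][80:260,150:350,::-1].copy();cv2.imwrite('pics/s3c.png',cv2.resize(a,None,fx=3,fy=3,interpolation=cv2.INTER_CUBIC))
m,e,_=model(r.x[:3],r.x[3],0);print('pred in crop mid,end', ((proj(f,[np.r_[m,.158],np.r_[e,.158]])-[150,80]+.5)*3-.5).round(0))
```

```text
[ 4.718000e-01 -1.040000e-02  2.204000e-01  1.716183e+02] [ 0.67  0.06 -0.76  1.86  0.05  1.24  1.32]
pred in crop mid,end [[132. 184.]
 [247. 280.]]
```

View pics/s3c.png

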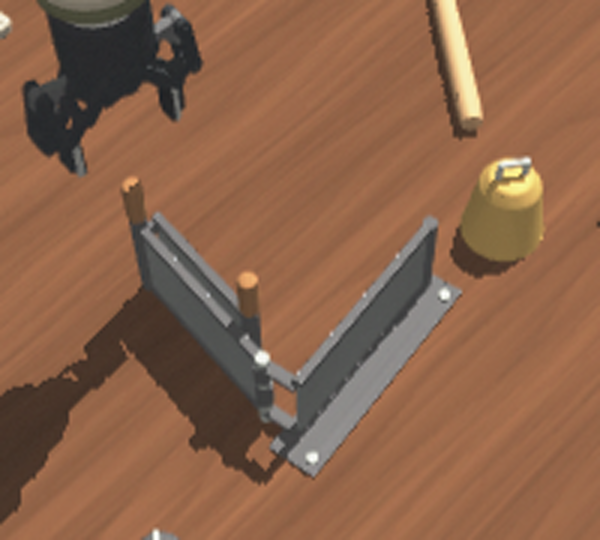

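The end leaf is folded flat against the middle leaf, with the middle leaf still swung out: grips at (132,184) and (248,280) match the predicted (132,184) and (247,280). Next I'll grip the middle post.

{"fn": "servo_tool", "kwargs": {
  "deltas": [
    [0,0,0.07,0,0,0,1],
    [0,0,0.14,0,0,0,1],
    [0,0,0.2,0,0,0,0.5],
    [0,0,0.2,0,0,0,0],
    [0,0,0.2,0,0,0,0],
    [0,0,0.2,0,0,0,0],
    [0,0,0.2,0,0,0,0],
    [0,0,0.2,0,0,0,0]
  ],
  "force": 50
}}

```text
time: 10.65
eef_pos: [0.4722, -0.0105, 0.1418]
eef_rot: [0.225, 3.131, -0.001]
contact_force: [-1.2, -0.5, 5.8]
finger_gap: 0.0169
```

{"fn": "servo_tool", "kwargs": {
  "deltas": [
    [0,0,0,0,0,0,0],
    [0,0,0,0,0,0,0],
    [0,0,0,0,0,0,0],
    [0,0,0,0,0,0,0],
    [0,0,0,0,0,0,0],
    [0,0,0,0,0,0,0],
    [0,0,0,0,0,0,0],
    [0,0,0,0,0,0,0]
  ]
}}

```text
time: 11.45
eef_pos: [0.4722, -0.0105, 0.1418]
eef_rot: [0.225, 3.131, -0.001]
contact_force: [-1.5, -0.4, 5.4]
finger_gap: 0.0172
```

Run:
```python
from plan import *
p,o=pose();print(p.round(4),o['finger_gap'],o['contact_force'])
g=r.x[:3];th1=r.x[3]
W=[(.4713,-.0108,.14,171.9,0)]
for k in range(1,33):
    t=th1*(1-k/32);m,e,_=model(g,t,0);W.append((m[0],m[1],.14,171.9-np.degrees(th1-t),0))
for i in (0,8):rows(W[i][:4],W[i+1:i+9]);print()
print(W[8],W[16],W[24],W[32])
```

```text
[ 4.722000e-01 -1.050000e-02  1.418000e-01  1.717943e+02] 0.017227693103291527 [-1.45950702 -0.41961792  5.391758  ]
[-0.0, 0.018, -0.0, 0.0, 0.0, 0.019, 0.0]
[-0.002, 0.037, -0.0, 0.0, 0.0, 0.039, 0.0]
[-0.003, 0.055, -0.0, 0.0, 0.0, 0.058, 0.0]
[-0.006, 0.073, -0.0, 0.0, 0.0, 0.078, 0.0]
[-0.009, 0.091, -0.0, 0.0, 0.0, 0.097, 0.0]
[-0.013, 0.109, -0.0, 0.0, 0.0, 0.116, 0.0]
[-0.018, 0.126, -0.0, 0.0, 0.0, 0.136, 0.0]
[-0.024, 0.144, -0.0, 0.0, 0.0, 0.155, 0.0]

[-0.0, 0.018, -0.0, 0.0, 0.0, 0.019, 0.0]
[-0.002, 0.037, -0.0, 0.0, 0.0, 0.039, 0.0]
[-0.003, 0.055, -0.0, 0.0, 0.0, 0.058, 0.0]
[-0.006, 0.073, -0.0, 0.0, 0.0, 0.078, 0.0]
[-0.009, 0.091, -0.0, 0.0, 0.0, 0.097, 0.0]
[-0.013, 0.109, -0.0, 0.0, 0.0, 0.116, 0.0]
[-0.018, 0.126, -0.0, 0.0, 0.0, 0.136, 0.0]
[-0.024, 0.144, -0.0, 0.0, 0.0, 0.155, 0.0]

(np.float64(0.488785898075614), np.float64(0.04482170063509563), 0.14, np.float64(153.26966993651567), 0) (np.float64(0.5231102712167984), np.float64(0.09191091536601048), 0.14, np.float64(134.63933987303136), 0) (np.float64(0.5706791941857059), np.float64(0.12556733084787094), 0.14, np.float64(116.00900980954702), 0) (np.float64(0.6265073899209783), np.float64(0.14226371657812956), 0.14, np.float64(97.37867974606269), 0)
```

{"fn": "servo_tool", "kwargs": {
  "deltas": [
    [0,0.018,0,0,0,0.019,0],
    [-0.002,0.037,0,0,0,0.039,0],
    [-0.003,0.055,0,0,0,0.058,0],
    [-0.006,0.073,0,0,0,0.078,0],
    [-0.009,0.091,0,0,0,0.097,0],
    [-0.013,0.109,0,0,0,0.116,0],
    [-0.018,0.126,0,0,0,0.136,0],
    [-0.024,0.144,0,0,0,0.155,0]
  ]
}}

```text
time: 12.25
eef_pos: [0.4898, 0.0448, 0.1418]
eef_rot: [0.731, 3.053, -0.001]
contact_force: [-2.4, -3.0, 5.9]
finger_gap: 0.0166
```

On the arc with about 4 N of resistance, as expected.

{"fn": "servo_tool", "kwargs": {
  "deltas": [
    [0,0.018,0,0,0,0.019,0],
    [-0.002,0.037,0,0,0,0.039,0],
    [-0.003,0.055,0,0,0,0.058,0],
    [-0.006,0.073,0,0,0,0.078,0],
    [-0.009,0.091,0,0,0,0.097,0],
    [-0.013,0.109,0,0,0,0.116,0],
    [-0.018,0.126,0,0,0,0.136,0],
    [-0.024,0.144,0,0,0,0.155,0]
  ]
}}

```text
time: 13.05
eef_pos: [0.5244, 0.0917, 0.1418]
eef_rot: [1.215, 2.894, -0.001]
contact_force: [-1.3, -3.7, 6.0]
finger_gap: 0.0167
```

{"fn": "servo_tool", "kwargs": {
  "deltas": [
    [0,0.018,0,0,0,0.019,0],
    [-0.002,0.037,0,0,0,0.039,0],
    [-0.003,0.055,0,0,0,0.058,0],
    [-0.006,0.073,0,0,0,0.078,0],
    [-0.009,0.091,0,0,0,0.097,0],
    [-0.013,0.109,0,0,0,0.116,0],
    [-0.018,0.126,0,0,0,0.136,0],
    [-0.024,0.144,0,0,0,0.155,0]
  ]
}}

```text
time: 13.85
eef_pos: [0.5722, 0.1249, 0.1419]
eef_rot: [1.668, 2.66, -0.001]
contact_force: [-3.1, -4.2, 6.1]
finger_gap: 0.0169
```

{"fn": "servo_tool", "kwargs": {
  "deltas": [
    [0,0.018,0,0,0,0.019,0],
    [-0.002,0.037,0,0,0,0.039,0],
    [-0.003,0.055,0,0,0,0.058,0],
    [-0.006,0.073,0,0,0,0.078,0],
    [-0.009,0.091,0,0,0,0.097,0],
    [-0.013,0.109,0,0,0,0.116,0],
    [-0.018,0.126,0,0,0,0.136,0],
    [-0.024,0.144,0,0,0,0.155,0]
  ]
}}

```text
time: 14.65
eef_pos: [0.6269, 0.141, 0.1417]
eef_rot: [2.077, 2.356, -0.005]
contact_force: [-49.5, -13.5, 30.6]
finger_gap: 0.0168
```

{"fn": "servo_tool", "kwargs": {
  "deltas": [
    [0,0.001,0,0,0,0,0],
    [0,0.002,0,0,0,0,0],
    [0,0.003,0,0,0,0,0],
    [0,0.004,0,0,0,0,0],
    [0,0.005,0,0,0,0,0],
    [0,0.005,0,0,0,0,0],
    [0,0.005,0,0,0,0,0],
    [0,0.005,0,0,0,0,0]
  ]
}}

```text
time: 15.45
eef_pos: [0.6266, 0.1409, 0.1418]
eef_rot: [-2.074, -2.358, 0.011]
contact_force: [-22.6, -10.6, 18.1]
finger_gap: 0.0166
```

It has reached the stop: x is 0.6266 against 0.6265 predicted, with 22 N reaction. Next: back off the push slightly, release and rise.

{"fn": "servo_tool", "kwargs": {
  "deltas": [
    [0,-0.003,0,0,0,0,0],
    [0,-0.003,0,0,0,0,1],
    [0,-0.003,0,0,0,0,1],
    [0,-0.003,0,0,0,0,1],
    [0,-0.003,0,0,0,0,1],
    [0,-0.003,0,0,0,0,1],
    [0,-0.003,-0.1,0,0,0,1],
    [0,-0.003,-0.2,0,0,0,1]
  ]
}}

```text
time: 16.25
eef_pos: [0.6272, 0.1427, 0.2203]
eef_rot: [-2.071, -2.36, 0.003]
contact_force: [1.2, -0.0, 1.0]
finger_gap: 0.0856
```

Run:
```python
from plan import *
p,o=pose();print(p.round(4),o['joint_positions'].round(2),o['finger_gap'],o['contact_force'])
a=p.copy();b=(.45,.16,.27,97.4)
rows(a,lin(a,b))
```

```text
[ 0.6272  0.1427  0.2203 97.4855] [ 0.13  0.45 -0.58  1.42  0.25  1.34 -0.33] 0.08560414379120337 [ 1.22355461 -0.04262643  0.98307063]
[0.013, -0.054, -0.016, 0.0, 0.0, 0.0, 1.0]
[0.025, -0.108, -0.031, 0.0, 0.0, 0.0, 1.0]
[0.038, -0.163, -0.047, 0.0, 0.0, 0.0, 1.0]
[0.05, -0.217, -0.062, 0.0, 0.0, 0.0, 1.0]
[0.063, -0.271, -0.078, 0.0, 0.0, 0.0, 1.0]
[0.075, -0.325, -0.093, 0.0, 0.0, 0.001, 1.0]
[0.088, -0.379, -0.109, 0.0, 0.0, 0.001, 1.0]
[0.1, -0.434, -0.124, 0.0, 0.0, 0.001, 1.0]
```

{"fn": "servo_tool", "kwargs": {
  "deltas": [
    [0.013,-0.054,-0.016,0,0,0,1],
    [0.025,-0.108,-0.031,0,0,0,1],
    [0.038,-0.163,-0.047,0,0,0,1],
    [0.05,-0.217,-0.062,0,0,0,1],
    [0.063,-0.271,-0.078,0,0,0,1],
    [0.075,-0.325,-0.093,0,0,0,1],
    [0.088,-0.379,-0.109,0,0,0,1],
    [0.1,-0.434,-0.124,0,0,0,1]
  ]
}}

```text
time: 17.05
eef_pos: [0.4496, 0.1603, 0.2702]
eef_rot: [2.072, 2.362, 0.0]
contact_force: [0.7, -0.1, 0.2]
finger_gap: 0.0852
```

Run:
```python
from plan import *
f=snap('scene','s4');o=(150,80);a=f['image'][80:290,150:350,::-1]
h=snap('top','t4')
m,e,_=model(r.x[:3],0,0)
P=[np.r_[m,.158],np.r_[e,.158]]
print('scene pred',((proj(f,P)-[150,80]+.5)*2.8-.5).round(0),'top',((proj(h,P)-[140,140]+.5)*2.2-.5).round(0))
A=cv2.resize(a,None,fx=2.8,fy=2.8,interpolation=cv2.INTER_CUBIC);cv2.imwrite('pics/s4c.png',A)
cv2.imwrite('pics/t4c.png',cv2.resize(h['image'][140:260,140:390,::-1],None,fx=2.2,fy=2.2,interpolation=cv2.INTER_CUBIC))
# bells: compare image patches with first frames (no viewing)
for n,q in(('L',(.672,.27,.05)),('S',(.692,-.203,.03))):
    for F0,F1,nm in((S,f,'scene'),(T,h,'top')):
        u,v=proj(F0,[q])[0].astype(int);s=np.s_[v-20:v+20,u-20:u+20]
        print(n,nm,cv2.phaseCorrelate(F0['image'][s].mean(2),F1['image'][s].mean(2)))
```

```text
scene pred [[361. 168.]
 [287. 281.]] top [[166. 137.]
 [305.  98.]]
L scene ((-0.03757284500889568, -0.0037642913281992207), 0.9893058290469432)
L top ((0.06226890186131584, -0.038459029994470484), 0.9918147997250659)
S scene ((0.006218058177765329, 0.0004605590044590713), 0.986740218847074)
S top ((0.0351737894887556, -0.015288860432224993), 0.9967041838839965)
```

View pics/s4c.png

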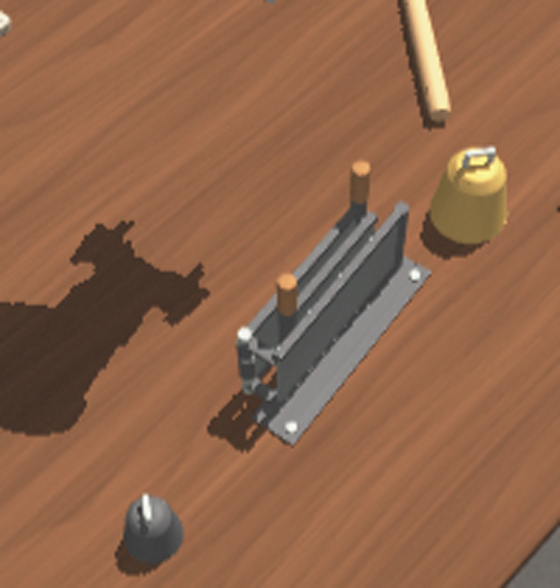

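View pics/t4c.png

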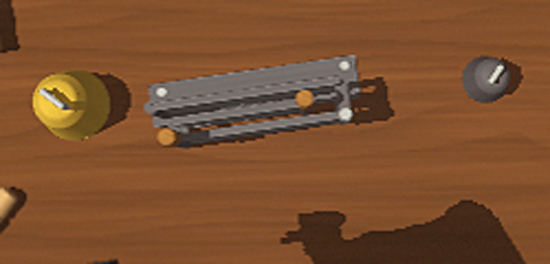

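Both views match the fully folded prediction. In the scene crop the grips are at (361,168) and (287,281), and in the top crop at (166,137) and (305,98). The bells moved less than 0.1 px. The arm is clear, so I'm handing in.

```bash
python3 -c "
from cell import *
print(finish_job(), observe()['time'])"
```

```text
the job is handed in; nothing more can be done
the job is handed in; nothing more can be done
```

The spark guard is folded flat in the order asked, both bells are where they were, and the gripper has let go and moved clear. I handed the job in at about 17 s of the 53 s allowed.

**What I did:**
1. I gripped the end grip and folded the end leaf against the middle leaf until it stopped (7.6 N reaction, no more motion). A picture then showed it flat, with the middle leaf still swung out.
2. I gripped the middle grip and swung both leaves in against the fixed leaf until they stopped, at x = 0.6266 m against 0.6265 m predicted.
3. I released, rose and backed away.

**Last checks:**
- **Guard:** in both camera views the grips appear where they should for angles 0 and 0, to within about a pixel by eye.
- **Bells:** both images shifted by less than 0.1 px from the start.
- **Forces:** the reading after the middle leaf met its stop was about 60 N at the wrist, under the 120 N limit but harder than I intended. I only have readings at the end of each move, so a brief higher peak would not show.

No check failed or disagreed. The only picture of no use was one top view taken during the first fold, because the arm hid the guard.

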